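# Slide the guard off an air valve and push the valve shut

### The arm

A 7-joint arm with a two-finger parallel gripper is mounted at the origin on the work surface; the furniture and walls round the work are solid. World frame = base frame: x ahead of the robot, y to its left, z up, the work surface at z = 0. Lengths are in m, angles in degrees, forces in N, time in s.
With the tool pointing down it reaches from about 0.425 to 0.875 m from the base axis. Payload 4.7 kg.
Tool frame: the origin (TCP) lies at the very end of the fingers, on their centre line; the grasp point (between the pads) lies 19 mm behind it; z points along the fingers, y is the line along which they close (so a half turn about z gives the same grasp; the last joint's range is limited). The gripper opens to 87 mm and grips with 3 to 60 N. Pads are 19 mm wide; open, the fingers measure 117 mm over their backs; the gripper's body (75 mm by 190 mm) begins 51 mm behind the grasp point.
Start: joints at [64.521, 18.392, -4.016, 83.108, 1.295, 78.541, -3.26], TCP at [0.288, -0.583, 0.223] pointing down, gripper open.
Joint ranges: [-163.93, 163.93], [-17.29, 119.83], [-79.2, 71.16], [3.27, 140.29], [-89.18, 269.18], [5.43, 117.66], [-154.24, 154.24]. Speed limits (degrees/s): [147.25, 147.25, 180, 180, 180, 180, 180].

### API

Orientations are given as [roll, pitch, yaw] about the fixed x, y, z axes, in that order (R = Rz(yaw) Ry(pitch) Rx(roll)).
In Python, from cell import get_obs, read_camera, sign_off, silhouettes gives the robot as it stands.
- The arm moves only by the tool play_rows, never from a script. Its argument "steps" is a list that holds one entry, the list of rows, each a list of 7 numbers: the shift along the tool's x, y, z in m, then the turn, a rotation vector about the tool's x, y, z in rad, then the finger opening in m, from 0 to 0.087. A call has 1 to 12 rows; each row shifts and turns the commanded pose from where the row before left it, along the tool's axes as they then stand; what a row does not reach is not made up. A row lasts 1/10 s, in which the tool goes at most 50 mm and 8.59 degrees, less where a joint would pass 70% of its speed; a pose out of reach is approached as far as the arm can. A call is refused whole if a number of a shift passes 0.05 or a number of a turn 0.15, either way. A call with a gripper value outside its range is refused whole. The fingers move at their own pace and stop on an object; "force" is the grip in N (left out, the last holds). Time passes only in rows, so rows that do not move let the fingers close. It gives the time, the measured TCP pose, the force, the opening and the grip force at its end, in the units of the state.
- get_obs(): the state, without advancing time (a new reading comes with each control period).
- read_camera(name): name is "scene" or "top" or "wrist"; returns a dict with "frame" (480x640x3 uint8, red, green, blue), "intrinsics" (3x3 intrinsics, pixels), "k1" (the pictures are not rectified: a ray, as slopes to the right and down, at radius r is drawn at 1 + k1 r^2 times it, then the intrinsics apply), "view" (4x4, takes a point from world to camera coordinates). Camera axes: x right, y up, looking along -z (the intrinsics and any distortion apply to the point x, -y, -z); pixel columns grow to the right and rows downward; lengths in m; the calibration is good to about 2 mm. A picture is of the moment at which its call begins. There is no depth.
- sign_off(): hands the job in; it is judged then, once.
Trained networks look in the newest picture that a camera, given by its name, has taken for a name from the list of things; names that differ only in an ending like _2 or _b are one class to them, and where a whole thing is asked for, a point or a joint stands for the part that bears it (a point fixed in the world has none). Each returns a list of dicts, best first, with "p" (0 to 1); they miss things now and then, are a little off and sometimes report something else, mostly with a low value. They report only what shows in the picture. A call takes as long as a camera call.
- silhouettes(camera, name): "pixels" (480x640 bool, what is visible of it) and "extent" ([left, top, right, bottom] in pixels, round what is visible of it).
The state is a dict: "time_s": time; "qpos": joint angles; "joint_velocities": joint speeds; "effort": joint torques, N m; "tool_pos": TCP position; "tool_rot": TCP orientation; "force": force on the tool from outside, world axes, zero at the start; "wrist_torque": the same for the moment, N m; "grip_width": finger opening in m; "grasp_force": force on a finger pad.
Only numpy, scipy, OpenCV 4.12 (cv2) and the standard library are available. Lean on these libraries where they do the work, as an engineer would, in place of code of your own. Each camera call takes 0.05 s, during which the arm holds its last target. There are 200 camera calls.

### The job

The hose of the tagged air line has been unplugged for the night. Push the guard along its guides all the way to the other end of the manifold, so that the valve handle with the round tag comes free, then push that handle round, clockwise from above, until it is fully shut at its stop. Work with the fingertips only: do not grip or lift the guard or the handle, leave the other valve as it is, and do not disturb the bottle, the tin or the tape measure standing near.

Things in the scene. Friction and masses are not known exactly. Their poses are not given: they have to be found in the camera images.
- manifold: Fixed two-line air manifold: steel block 98 (x) x 250 (y) x 34 mm on a dark plate 110 x 268 x 6 mm. Origin: centre of its underside, on the table; y along the block, z up. Its front (-x face) carries two brass hose couplers (33 mm long, at y = +-60 mm) and a round gauge. Valves stand on its top at x = 18, y = +60 and -60 mm; which one is the marked one varies.
- deck (a point): Centre of the manifold's flat top (the deck), 40 mm above the table; axes as the manifold's. Steel guide strips 8 mm high run along y at its long edges (inner faces at x = +-43 mm), with stops 8 mm high at both ends (inner faces at y = +-118 mm).
- guard: Loose folded-sheet guard, a tunnel open at both ends, 83 (x) x 104 (y) x 36 mm, about 0.4 kg, standing on the deck between the guides (1.5 mm play). At first it hides the marked valve. Origin: centre of its underside; axes as the manifold's. It slides along y on nylon runners (1 to 2 N), passes freely over valves and handles, and meets the stops with its origin at manifold y = +-66 mm.
- guard_tab (a point): Middle of the guard's upright finger tab: a sheet 4 mm thick (along y) and 60 mm wide (along x), standing on the middle of the guard's roof, 36 to 56 mm above the deck; this point is 46 mm above the deck.
- valve_marked: Fixed dark steel bonnet (28 mm across, 15 mm high) of the valve to be shut. Origin: on its stem axis at deck height; axes parallel to the manifold's (z up).
- marked_lever (a joint): Angle of the marked valve's handle about its upright stem, rad: 0 = open, handle pointing to the manifold's -x (the couplers); grows clockwise seen from above; 1.571 = shut at its stop, handle pointing to the manifold's +y. Starts between 0 and 0.25; stays where it is left; about 4 to 5 N at the handle turns it.
- marked_grip (a point): On the marked handle, 36 mm from the stem axis, 20 mm above the deck; -x of this frame points to the handle's tip, z up. The handle is a straight black bar 14 mm wide, 15 to 25 mm above the deck, ending 50 mm from the stem. Its mark: a round brass tag disc, 28 mm across and 2 mm thick, lying flat on top of the bar under the stem nut (centred on the stem, 25 to 27 mm above the deck).
- plain_lever (a joint): Angle of the other valve's handle, same meaning and shape but without a tag; it starts shut, between 1.45 and 1.571, and must stay so.
- plain_grip (a point): The same point on the other valve's untagged handle, 36 mm from its stem.
- dye_bottle: Bystander: dye bottle with a yellow cap, 41 mm wide, 93 mm high, origin at the centre of its underside, in front of the manifold's +y end.
- wax_tin: Bystander: round wax tin, 87 mm across, 40 mm high, origin at the centre of its underside, in front of the manifold's -y end.
- tape_measure: Bystander: yellow tape measure, 65 x 73 x 35 mm, origin at the centre of its underside, in front of the manifold's middle.

How it is judged:
By the outcome, as a careful person would: the job done as asked, in the order asked, and still so for the second after the job is handed in, with the robot touching nothing.
It also fails if it takes over 54 s, if anything falls off the work surface, if the arm or the gripper's body presses on something with over 40 N, if the wrist force passes 120 N, or if a joint passes its speed limit or range.

## Working session

There is one attempt and no reset: what is moved stays moved. The work goes in short steps, Python scripts to look and compute and a tool call to move; the robot and the scene stay as the last step left them, time stands still between calls to the robot, and variables do not carry over. Pictures are saved under pics/ and viewed, at most 10 in all, crops included, and the job is handed in when it is done.

Besides the shell and the picture viewer there is one more tool, called after "Call:" as a command line: name --argument value ..., lists and objects as JSON in quotes. play_rows: Moves the arm, as the interface text tells. Its arguments: {"type":"object","properties":{"steps":{"type":"array","items":{"type":"array","items":{"type":"array","items":{"type":"number"}}}},"force":{"type":"number"}},"required":["steps"]}

```bash
mkdir -p pics; ls
cat > h.py <<'E'
import numpy as np, cv2
from cell import get_obs, read_camera, sign_off, silhouettes
def ray(c,u,v):
    K=np.array(c["intrinsics"]);V=np.array(c["view"])
    d=cv2.undistortPoints(np.array([[[u,v]]],float),K,np.array([c["k1"],0,0,0,0.]))[0,0]
    R=V[:3,:3];o=-R.T@V[:3,3]
    return o,R.T@np.array([d[0],-d[1],-1.])
def atz(c,u,v,z):
    o,d=ray(c,u,v);return o+d*(z-o[2])/d[2]
def proj(c,P):
    V=np.array(c["view"]);K=np.array(c["intrinsics"])
    p=(V@np.c_[np.atleast_2d(P),np.ones(len(np.atleast_2d(P)))].T)[:3].T*[1,-1,-1]
    return cv2.projectPoints(p,np.zeros(3),np.zeros(3),K,np.array([c["k1"],0,0,0,0.]))[0][:,0]
E
python3 - <<'E'
from h import *
o=get_obs();print({k:np.round(o[k],3) for k in("time_s","tool_pos","tool_rot","force")})
for n in("top","scene"):
    c=read_camera(n);cv2.imwrite(f"pics/{n}0.png",c["frame"][:,:,::-1])
    for t in("manifold","guard","guard_tab","valve_marked","marked_lever","plain_lever","dye_bottle","wax_tin","tape_measure"):
        for s in silhouettes(n,t)[:1]:
            ys,xs=np.nonzero(s["pixels"]);print(n,t,round(s["p"],2),s["extent"],np.round([xs.mean(),ys.mean()],1),np.round(atz(c,xs.mean(),ys.mean(),.04),3))
E
```

```text
pics
{'time_s': np.float64(0.0), 'tool_pos': array([ 0.288, -0.582,  0.221]), 'tool_rot': array([-1.79886e+02,  6.00000e-03,  2.62900e+01]), 'force': array([0.085, 0.19 , 0.066])}
top manifold 0.92 [233.7, 181.5, 406.5, 266.5] [332.8 224.3] [ 0.509 -0.031  0.04 ]
top guard 0.7 [235.0, 185.8, 307.1, 242.2] [269.8 213.8] [0.528 0.068 0.04 ]
top plain_lever 0.57 [320.7, 199.2, 356.2, 208.9] [336.6 202.7] [ 0.543 -0.038  0.04 ]
top dye_bottle 0.85 [212.8, 283.5, 245.9, 309.6] [229.  295.8] [0.401 0.135 0.04 ]
top wax_tin 0.77 [363.7, 264.0, 419.8, 316.2] [392.2 289. ] [ 0.404 -0.121  0.04 ]
top tape_measure 0.59 [284.5, 283.2, 333.7, 324.6] [306.8 301.7] [0.388 0.014 0.04 ]
scene manifold 0.6 [226.3, 211.8, 351.5, 324.2] [295.7 272.3] [0.495 0.052 0.04 ]
scene guard 0.62 [234.6, 233.2, 309.0, 296.8] [275.9 260.1] [0.542 0.034 0.04 ]
scene guard_tab 0.65 [239.5, 232.2, 312.8, 295.7] [275.4 260.3] [0.542 0.035 0.04 ]
scene valve_marked 0.3 [229.0, 212.6, 351.3, 325.1] [295.6 272.1] [0.495 0.052 0.04 ]
scene plain_lever 0.69 [285.4, 222.7, 303.2, 243.9] [294.9 230.5] [ 0.555 -0.063  0.04 ]
scene dye_bottle 0.94 [314.3, 286.7, 340.7, 348.1] [326.2 317.8] [0.402 0.135 0.04 ]
scene wax_tin 0.79 [361.5, 220.3, 404.4, 262.8] [382.3 240.7] [ 0.394 -0.093  0.04 ]
scene tape_measure 0.8 [345.4, 268.8, 389.1, 304.2] [364.2 285.6] [0.377 0.041 0.04 ]
```

View pics/top0.png

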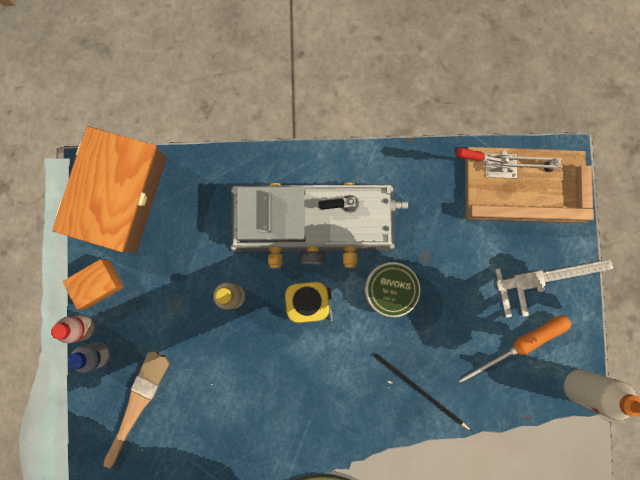

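View pics/scene0.png

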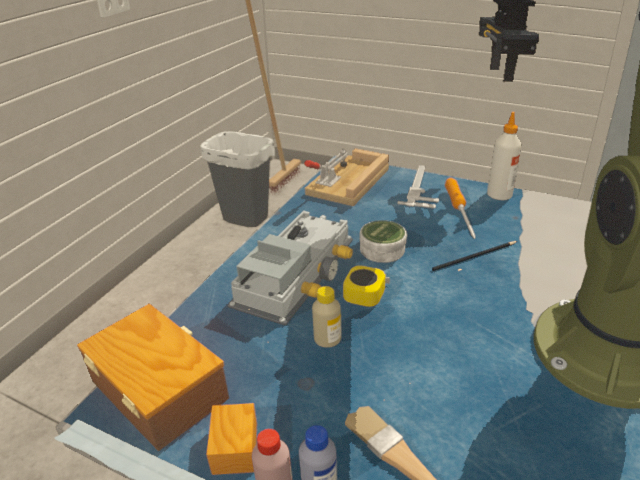

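Top view: manifold at (233-395, 183-250), with the guard at its left (+y) end and the tab near (264,211). The plain lever is at (336,203). Bottle (229,296), tape (307,302) and tin (392,289) stand on the robot side. I'll enlarge the manifold to read its corners.

Run:
```python
from h import *
c=read_camera("top");f=c["frame"][170:275,215:415,::-1]
cv2.imwrite("pics/crop.png",cv2.resize(f,None,fx=4,fy=4,interpolation=cv2.INTER_CUBIC))
```

```text
(no output)
```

View pics/crop.png

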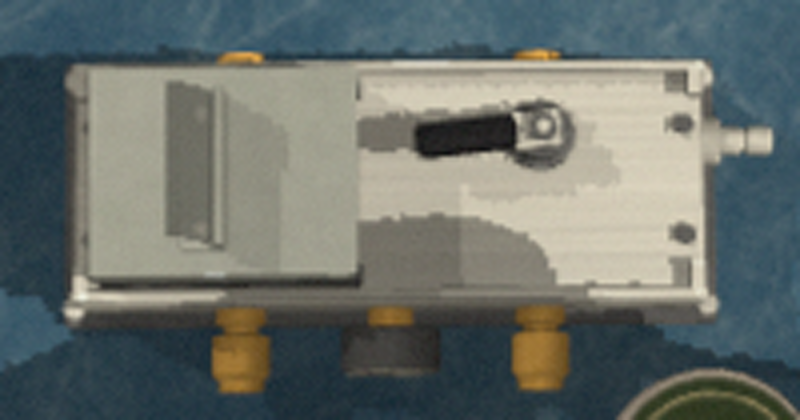

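The crop shows the deck rim corners at about (70,65), (712,62), (715,315) and (67,320). The tab's top edge is at u≈219, v 88–245. The plain nut is at (543,125), with its handle pointing left (+y).

Run:
```python
from h import *
from scipy.optimize import least_squares
c=read_camera("top")
P=lambda u,v:(215+u/4-.4,170+v/4-.4)
mod=np.array([[49,125,48],[49,-125,48],[-49,-125,48],[-49,125,48],[18,-60,70]])/1e3
px=np.array([P(70,65),P(712,62),P(715,315),P(67,320),P(543,125)])
def W(q,m):
    s,co=np.sin(q[2]),np.cos(q[2]);return np.c_[q[0]+co*m[:,0]-s*m[:,1],q[1]+s*m[:,0]+co*m[:,1],m[:,2]]
r=least_squares(lambda q:(proj(c,W(q,mod))-px).ravel(),[.51,-.03,0]);q=r.x
print(q,np.degrees(q[2]),r.fun.round(1))
def loc(w):
    d=w[:2]-q[:2];s,co=np.sin(q[2]),np.cos(q[2]);return np.round([co*d[0]+s*d[1],-s*d[0]+co*d[1]],4)
print("tab",[(atz(c,*P(219,v),.096).round(4),loc(atz(c,*P(219,v),.096))) for v in(88,245)])
print("roof y",[loc(atz(c,*P(*p),.076)) for p in((88,68),(358,68),(358,276),(88,276))])
print("tip",loc(atz(c,*P(415,140),.065)))
print("marked,plain,deck",W(q,np.array([[18,60,60],[18,-60,60],[0,0,40]])/1e3).round(4))
for n in("wax_tin","tape_measure","dye_bottle"):
    s=silhouettes("top",n)[0];l,t,R,b=s["extent"];print(n,[loc(atz(c,u,v,.04)) for u,v in((l,t),(R,b))])
w=read_camera("wrist");V=np.array(w["view"]);print("wristcam",-V[:3,:3].T@V[:3,3],V[:3,:3].round(2).tolist(),w["intrinsics"])
```

```text
[ 0.52083792  0.00134493 -0.02043942] -1.1710925570028012 [ 0.7  0.6 -1.5  0.  -0.9 -1.3  1.  -1.2  0.7  1.9]
tab [(array([0.554 , 0.0637, 0.096 ]), array([0.0319, 0.063 ])), (array([0.4953, 0.0649, 0.096 ]), array([-0.0268,  0.063 ]))]
roof y [array([0.0436, 0.1149]), array([0.0426, 0.0117]), array([-0.037 ,  0.0122]), array([-0.0362,  0.1144])]
tip [ 0.0163 -0.0099]
marked,plain,deck [[ 0.5401  0.061   0.06  ]
 [ 0.5376 -0.059   0.06  ]
 [ 0.5208  0.0013  0.04  ]]
wax_tin [array([-0.07  , -0.0798]), array([-0.1625, -0.1718])]
tape_measure [array([-0.1036,  0.0466]), array([-0.1714, -0.0324])]
dye_bottle [array([-0.1057,  0.1524]), array([-0.145,  0.105])]
wristcam [ 0.35203479 -0.55175601  0.38390653] [[0.44, -0.9, -0.0], [0.87, 0.43, -0.26], [0.23, 0.11, 0.97]] [[372.22375559   0.         313.91391954]
 [  0.         372.22375559 236.05257835]
 [  0.           0.           1.        ]]
```

Call:
play_rows --steps '[[[0.032, -0.032, 0, 0, 0, 0, 0], [0.032, -0.032, 0, 0, 0, 0, 0], [0.032, -0.032, 0, 0, 0, 0, 0], [0.032, -0.032, 0, 0, 0, 0, 0], [0.032, -0.032, 0, 0, 0, 0, 0], [0.032, -0.032, 0, 0, 0, 0, 0], [0.032, -0.032, 0, 0, 0, 0, 0], [0.032, -0.032, 0, 0, 0, 0, 0], [0.032, -0.032, 0, 0, 0, 0, 0], [0.032, -0.032, 0, 0, 0, 0, 0], [0.032, -0.032, 0, 0, 0, 0, 0], [0.032, -0.032, 0, 0, 0, 0, 0]]]'

```text
time_s: 2.5
tool_pos: [0.4624, -0.0667, 0.223]
tool_rot: [179.9, -0.0, 26.3]
force: [0.5, 0.1, -0.3]
grip_width: 0.0027
grasp_force: 0.0
```

Call:
play_rows --steps '[[[0.032, -0.032, 0, 0, 0, 0, 0], [0.032, -0.032, 0, 0, 0, 0, 0], [0.032, -0.032, 0, 0, 0, 0, 0], [0.032, -0.032, 0, 0, 0, 0, 0], [0, 0, 0, 0, 0, -0.136, 0], [0, 0, 0, 0, 0, -0.136, 0], [0, 0, 0, 0, 0, -0.136, 0], [0, 0, 0, 0, 0, -0.136, 0], [0, 0, 0, 0, 0, -0.136, 0], [0, 0, 0, 0, 0, -0.136, 0], [0, 0, 0, 0, 0, -0.136, 0], [0, 0, 0, 0, 0, -0.136, 0]]]'

```text
time_s: 3.7
tool_pos: [0.5202, 0.103, 0.2227]
tool_rot: [180.0, 0.0, 88.9]
force: [0.1, 0.1, -0.3]
grip_width: 0.0003
grasp_force: 0.0
```

Run:
```python
from h import *
o=get_obs();print({k:np.round(o[k],3) for k in("time_s","qpos","tool_pos","tool_rot","force","grip_width")})
c=read_camera("wrist");cv2.imwrite("pics/w1.png",c["frame"][:,:,::-1])
print(proj(c,np.array([[.525,.064,.096],[.525,.105,.082]])))
```

```text
{'time_s': np.float64(3.7), 'qpos': array([ 29.438,   7.187, -46.605,  98.781,   5.386,  76.314, -19.275]), 'tool_pos': array([0.52 , 0.103, 0.223]), 'tool_rot': array([1.79983e+02, 1.20000e-02, 8.89430e+01]), 'force': array([ 0.111,  0.056, -0.308]), 'grip_width': np.float64(0.0)}
[[319.6333124  273.57994161]
 [318.69558612 221.23934797]]
```

View pics/w1.png

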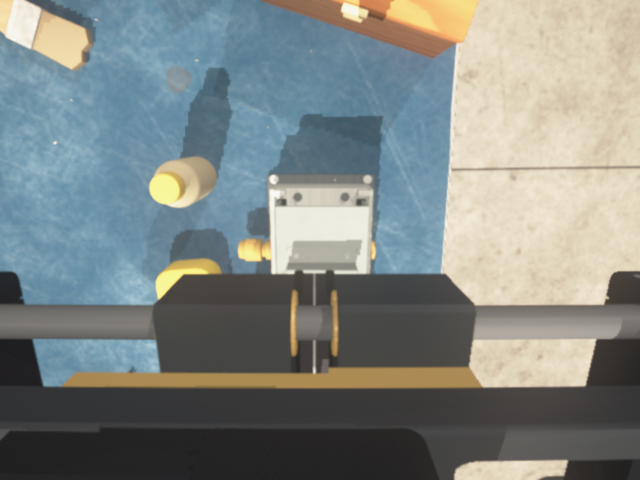

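Wrist view: the tab's top edge is at u 287–363, v≈268, about 5 px from the prediction, which puts x near 0.526. The fingers are clear on its +y side. Next: go down behind the tab and push towards -y.

Call:
play_rows --steps '[[[0, 0.006, 0.035, 0, 0, 0, 0], [0, 0, 0.035, 0, 0, 0, 0], [0, 0, 0.035, 0, 0, 0, 0], [0, 0, 0.02, 0, 0, 0, 0], [0, 0, 0.015, 0, 0, 0, 0], [0, 0, 0, 0, 0, 0, 0], [-0.012, 0, 0, 0, 0, 0, 0], [-0.012, 0, 0, 0, 0, 0, 0], [-0.01, 0, 0, 0, 0, 0, 0], [-0.01, 0, 0, 0, 0, 0, 0], [-0.01, 0, 0, 0, 0, 0, 0], [-0.01, 0, 0, 0, 0, 0, 0]]]'

```text
time_s: 4.95
tool_pos: [0.5248, 0.038, 0.0829]
tool_rot: [180.0, 0.0, 88.6]
force: [0.6, 1.3, 1.7]
grip_width: 0.0006
grasp_force: 0.8
```

Call:
play_rows --steps '[[[-0.01, 0, 0, 0, 0, 0, 0], [-0.01, 0, 0, 0, 0, 0, 0], [-0.01, 0, 0, 0, 0, 0, 0], [-0.01, 0, 0, 0, 0, 0, 0], [-0.01, 0, 0, 0, 0, 0, 0], [-0.01, 0, 0, 0, 0, 0, 0], [-0.01, 0, 0, 0, 0, 0, 0], [-0.005, 0, 0, 0, 0, 0, 0], [0, 0, 0, 0, 0, 0, 0]]]'

```text
time_s: 5.85
tool_pos: [0.5224, -0.0376, 0.0824]
tool_rot: [-180.0, 0.1, 88.5]
force: [0.8, -0.5, -0.2]
grip_width: 0.0002
grasp_force: 0.0
```

Call:
play_rows --steps '[[[-0.006, 0, 0, 0, 0, 0, 0], [-0.005, 0, 0, 0, 0, 0, 0], [-0.003, 0, 0, 0, 0, 0, 0], [-0.003, 0, 0, 0, 0, 0, 0], [-0.002, 0, 0, 0, 0, 0, 0], [0, 0, 0, 0, 0, 0, 0]]]'

```text
time_s: 6.45
tool_pos: [0.5222, -0.0513, 0.083]
tool_rot: [-180.0, -0.3, 88.7]
force: [-2.3, 8.4, 4.0]
grip_width: 0.0003
grasp_force: 4.0
```

Run:
```python
from h import *
o=get_obs();print(o["tool_pos"],o["force"])
```

```text
[ 0.52224563 -0.05129444  0.08303102] [-2.26784361  8.38888394  4.0098381 ]
```

The force rose to 8 N, so the guard is at its stop. I'll press slightly more to confirm, then back off, rise and look.

Call:
play_rows --steps '[[[-0.003, 0, 0, 0, 0, 0, 0], [0, 0, 0, 0, 0, 0, 0]]]'

```text
time_s: 6.65
tool_pos: [0.5223, -0.0519, 0.0836]
tool_rot: [-180.0, -0.4, 88.8]
force: [-2.8, 12.5, 8.4]
grip_width: 0.0005
grasp_force: 6.2
```

Call:
play_rows --steps '[[[0.01, 0, 0, 0, 0, 0, 0], [0.01, 0, 0, 0, 0, 0, 0], [0, 0, -0.04, 0, 0, 0, 0], [-0.02, 0, -0.04, 0, 0, 0, 0], [-0.04, 0, -0.02, 0, 0, 0, 0], [-0.04, 0, 0, 0, 0, 0, 0], [-0.04, 0, 0, 0, 0, 0, 0], [0, 0, 0, 0, 0, 0, 0]]]'

```text
time_s: 7.45
tool_pos: [0.5178, -0.1863, 0.1822]
tool_rot: [-179.9, 0.2, 88.0]
force: [-0.4, -0.3, -0.7]
grip_width: 0.0008
grasp_force: 0.0
```

Run:
```python
from h import *
c=read_camera("wrist");cv2.imwrite("pics/w2.png",c["frame"][:,:,::-1])
print(get_obs()["tool_pos"])
for n in("guard","marked_lever","valve_marked"):
    for s in silhouettes("wrist",n)[:2]:
        ys,xs=np.nonzero(s["pixels"]);print(n,s["p"],s["extent"],xs.mean(),ys.mean(),atz(c,xs.mean(),ys.mean(),.065).round(4))
print(proj(c,np.array([[.541,.061,.067],[.505,.061,.065]])))
t=read_camera("top");cv2.imwrite("pics/t2.png",cv2.resize(t["frame"][170:275,215:415,::-1],None,fx=4,fy=4,interpolation=cv2.INTER_CUBIC))
```

```text
[ 0.51835972 -0.1822514   0.18205947]
[[ 337.18424258 -164.53398708]
 [ 278.27855439 -159.62031427]]
```

View pics/w2.png

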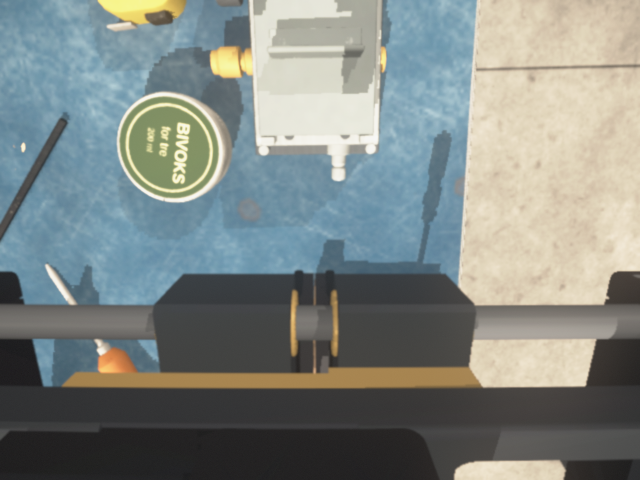

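View pics/t2.png

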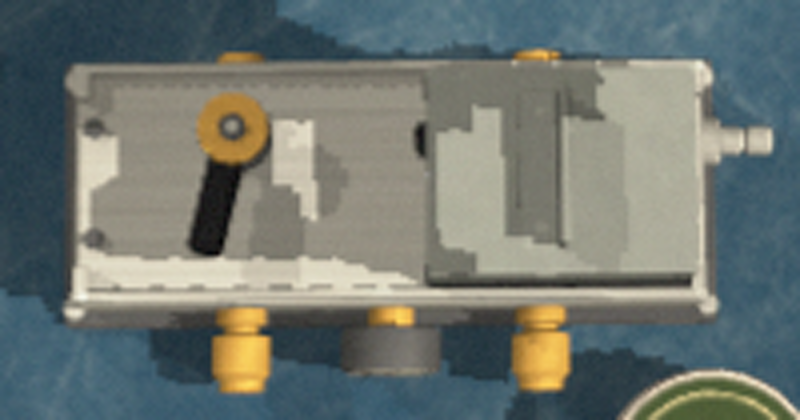

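Top view: the guard now fills the -y end (crop 428–693) and the untouched plain tip shows at (420,140). The marked disc is at (233,128) and its handle tip at (207,252), about 0.2 rad. The wrist view confirms the guard at the -y end. Now I'll plan the arc.

Run:
```python
from h import *
c=read_camera("top");P=lambda u,v:(215+u/4-.4,170+v/4-.4)
S=atz(c,*P(233,128),.067);T=atz(c,*P(207,252),.065);print(S,T,T-S,np.linalg.norm((T-S)[:2]))
print("plain tip",atz(c,*P(418,140),.065))
a=np.radians(-1.2);th0=np.arctan2(-(T-S)[1]*-1,-(T-S)[0])+a;print("th0",th0)
R=np.array([[np.cos(a),-np.sin(a)],[np.sin(a),np.cos(a)]])
o=get_obs()["tool_pos"];print(o)
for th in [th0,.4,.6,.8,1.,1.2,1.4,1.5708]:
    u=np.array([-np.cos(th),np.sin(th)]);n=np.array([np.sin(th),np.cos(th)])
    half=np.array([15,9.5])/1e3
    # centre such that its leading corner/edge touches the bar; centre at r=36mm along bar
    h=half@abs(n);print(round(th,2),(S[:2]+R@(.036*u-(.007+h)*n)).round(4))
```

```text
[0.543356   0.06099954 0.067     ] [0.49594183 0.07214061 0.065     ] [-0.04741417  0.01114107 -0.002     ] 0.048705515677056437
plain tip [ 0.53692206 -0.00999143  0.065     ]
th0 0.2098427446445494
[ 0.51963412 -0.17647577  0.18253063]
0.21 [0.5039 0.0503]
0.4 [0.5017 0.056 ]
0.6 [0.5005 0.063 ]
0.8 [0.501  0.0707]
1.0 [0.5034 0.0788]
1.2 [0.5081 0.0864]
1.4 [0.5148 0.0931]
1.57 [0.5221 0.0975]
```

Call:
play_rows --steps '[[[0.04, -0.005, 0, 0, 0, 0, 0], [0.04, -0.005, 0, 0, 0, 0, 0], [0.04, -0.005, 0, 0, 0, 0, 0], [0.04, -0.005, 0, 0, 0, 0, 0], [0.04, 0, 0, 0, 0, 0, 0], [0, 0, 0, 0, 0, 0, 0], [0, 0, 0, 0, 0, 0, 0]]]'

```text
time_s: 8.45
tool_pos: [0.504, 0.0241, 0.1827]
tool_rot: [180.0, 0.1, 88.9]
force: [-0.0, -0.5, -0.5]
grip_width: 0.0002
grasp_force: 0.0
```

Call:
play_rows --steps '[[[0.004, 0, 0.04, 0, 0, 0, 0], [0, 0, 0.04, 0, 0, 0, 0], [0, 0, 0.03, 0, 0, 0, 0], [0, 0, 0.018, 0, 0, 0, 0], [0, 0, 0, 0, 0, 0, 0]]]'

```text
time_s: 8.95
tool_pos: [0.5018, 0.0249, 0.0517]
tool_rot: [-179.7, -0.0, 88.5]
force: [-0.2, 0.1, 0.0]
grip_width: 0.0001
grasp_force: 0.0
```

Call:
play_rows --steps '[[[0.006, 0, 0, 0, 0, 0, 0], [0.006, 0, 0, 0, 0, 0, 0], [0.006, 0, 0, 0, 0, 0, 0], [0.005, -0.001, 0, 0, 0, 0, 0], [0.005, -0.002, 0, 0, 0, 0, 0], [0, 0, 0, 0, 0, 0, 0]]]'

```text
time_s: 9.55
tool_pos: [0.5023, 0.0541, 0.055]
tool_rot: [179.9, 0.1, 88.6]
force: [0.1, -1.9, 0.1]
grip_width: 0.0005
grasp_force: 0.7
```

Call:
play_rows --steps '[[[0.005, -0.001, 0, 0, 0, 0, 0], [0.004, 0, 0, 0, 0, 0, 0], [0.004, 0, 0, 0, 0, 0, 0], [0.004, 0, 0, 0, 0, 0, 0], [0.004, 0.001, 0, 0, 0, 0, 0], [0.004, 0.001, 0, 0, 0, 0, 0], [0.004, 0.002, 0, 0, 0, 0, 0], [0.004, 0.003, 0, 0, 0, 0, 0], [0, 0, 0, 0, 0, 0, 0]]]'

```text
time_s: 10.45
tool_pos: [0.5078, 0.087, 0.054]
tool_rot: [-179.9, 0.0, 88.6]
force: [-1.7, -2.7, -0.4]
grip_width: 0.0005
grasp_force: 1.5
```

Call:
play_rows --steps '[[[0.003, 0.003, 0, 0, 0, 0, 0], [0.003, 0.003, 0, 0, 0, 0, 0], [0.003, 0.004, 0, 0, 0, 0, 0], [0.002, 0.004, 0, 0, 0, 0, 0], [0, 0, 0, 0, 0, 0, 0]]]'

```text
time_s: 10.95
tool_pos: [0.5235, 0.0991, 0.0545]
tool_rot: [180.0, -0.1, 88.7]
force: [-1.3, -1.6, -0.7]
grip_width: 0.0002
grasp_force: 0.9
```

Call:
play_rows --steps '[[[0, 0.003, 0, 0, 0, 0, 0], [0, 0.003, 0, 0, 0, 0, 0], [0, 0.002, 0, 0, 0, 0, 0], [0, 0, 0, 0, 0, 0, 0]]]'

```text
time_s: 11.35
tool_pos: [0.5289, 0.0999, 0.0544]
tool_rot: [-179.7, -0.1, 88.7]
force: [-9.3, 2.5, 3.9]
grip_width: 0.0004
grasp_force: 4.5
```

Call:
play_rows --steps '[[[0, 0.004, 0, 0, 0, 0, 0], [0, 0, 0, 0, 0, 0, 0], [0, 0, 0, 0, 0, 0, 0]]]'

```text
time_s: 11.65
tool_pos: [0.5291, 0.1, 0.0541]
tool_rot: [-179.3, 0.0, 88.7]
force: [-18.1, 2.2, 12.8]
grip_width: 0.0003
grasp_force: 9.3
```

The handle is hard against its stop: 18 N and no further motion. Backing off, rising and checking.

Call:
play_rows --steps '[[[0, -0.012, 0, 0, 0, 0, 0], [0, -0.012, 0, 0, 0, 0, 0], [0, 0, -0.04, 0, 0, 0, 0], [0, 0, -0.05, 0, 0, 0, 0], [0, 0, -0.05, 0, 0, 0, 0], [0.0, -0.04, -0.02, 0, 0, 0, 0], [-0.04, -0.03, 0, 0, 0, 0, 0], [-0.04, -0.03, 0, 0, 0, 0, 0], [-0.05, 0, 0, 0, 0, 0, 0], [-0.05, 0, 0, 0, 0, 0, 0], [-0.05, 0, 0, 0, 0, 0, 0], [0, 0, 0, 0, 0, 0, 0]]]'

```text
time_s: 12.85
tool_pos: [0.4048, -0.1366, 0.2149]
tool_rot: [179.8, 0.2, 88.0]
force: [-0.6, 0.7, 0.9]
grip_width: 0.0003
grasp_force: 0.0
```

Run:
```python
from h import *
o=get_obs();print(o["tool_pos"],o["force"],o["time_s"])
t=read_camera("top");cv2.imwrite("pics/t3.png",cv2.resize(t["frame"][170:325,205:425,::-1],None,fx=3.6,fy=3.6,interpolation=cv2.INTER_CUBIC))
```

```text
[ 0.40484874 -0.13664115  0.21494943] [-0.58339864  0.68940604  0.92426029] 12.85
```

View pics/t3.png

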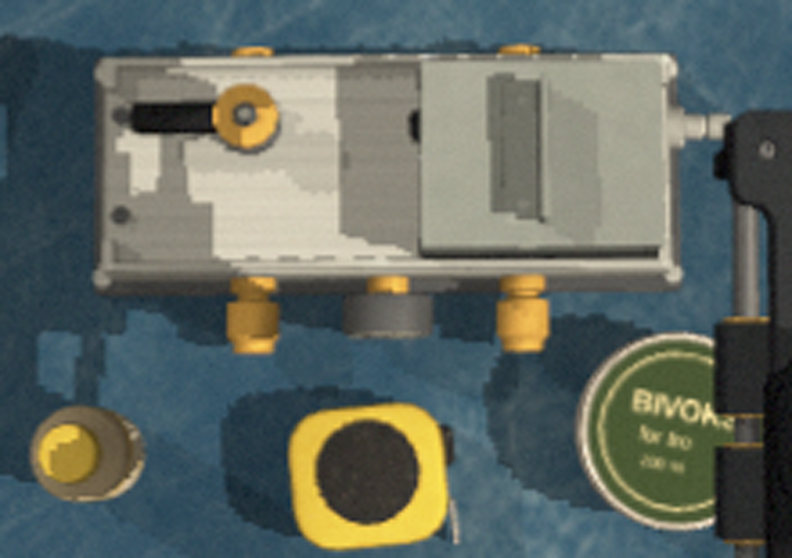

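The handle (132–245, 117) now lies along +y, parallel to the block. The guard is still at the far end (420–668), and the plain lever tip and the bystanders are where they were. The arm is clear.

```bash
python3 -c "
from h import *
print(sign_off())"
```

```text
the job is handed in; nothing more can be done
None
```

The guard is against the far stop and the tagged valve is fully shut at its stop; the plain valve, bottle, tin and tape measure look unmoved in the last top view, and the job was handed in at about 13 s.

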